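# Stand the toppled spray can and solvent bottle back in the spill tray

## Robot

A 7-joint arm with a two-finger parallel gripper is mounted at the origin on the work surface. World frame = base frame: x ahead of the robot, y to its left, z up, the work surface at z = 0. Lengths are in mm, angles in degrees, forces in N, time in s.
With the tool pointing down it reaches from about 425 to 950 mm from the base axis. Payload 16.7 kg.
Tool frame: the origin (TCP) lies midway between the tips of the shut fingers; the grasp point (between the pads) lies 19 mm behind it (hold_point_z is the distance from the TCP to the grasp point, in mm); z points along the fingers, y is the line along which they close (so a half turn about z gives the same grasp; the last joint's range is limited). The gripper opens to 94 mm and grips with 3 to 60 N. Pads are 16 mm wide; open, the fingers measure 119 mm over their backs; the gripper's body (75 mm by 177 mm) begins 78 mm behind the grasp point.
Start: joints at [60.533, 24.414, 4.234, 92.017, -1.954, 63.644, -3.845], TCP at [240.782, -630.552, 168.167] pointing down, gripper open.
Joint ranges: [-163.25, 163.25], [-28.42, 122.38], [-70.27, 78.77], [12.13, 141.07], [-58.53, 238.53], [9.26, 117.41], [-156.51, 156.51]. Speed limits (degrees/s): [108.29, 108.29, 136.94, 136.94, 172.46, 172.46, 172.46].

## Interface

Orientations are given as [roll, pitch, yaw] about the fixed x, y, z axes, in that order (R = Rz(yaw) Ry(pitch) Rx(roll)).
In Python, from station import get_state, capture, camera_params, sign_off, recognise, regions_of, tip_of, hold_point_z gives the robot as it stands. The module is installed in compiled form; this text tells all that it offers.
- The arm moves only by the shell command python3 -m creep 'ROWS' [FORCE]. ROWS is JSON, a list that holds one entry, the list of rows, each a list of 7 numbers: the shift along the tool's x, y, z in m, then the turn, a rotation vector about the tool's x, y, z in degrees, then the finger opening in m, from 0 to 0.094. A call has 1 to 20 rows; each row shifts and turns the commanded pose from where the row before left it, along the tool's axes as they then stand; what a row does not reach is not made up. A row lasts 1/8 s, in which the tool goes at most 62.5 mm and 10.7 degrees, less where a joint would pass 70% of its speed; a pose out of reach is approached as far as the arm can. A call is refused whole if a number of a shift passes 0.0625 or a number of a turn 10.7, either way. A call with a gripper value outside its range is refused whole. The fingers move at their own pace and stop on an object; FORCE is the grip in N (left out, the last holds). Time passes only in rows, so rows that do not move let the fingers close. It gives the time, the measured TCP pose, the force, the opening and the grip force at its end, in the units of the state.
- get_state(): the state, without advancing time (a new reading comes with each control period).
- capture(name): name is "scene" or "top" or "wrist"; returns the picture (400x640x3 uint8, red, green, blue); there is no depth.
- camera_params(name): a dict with "fovy" (degrees; the focal length in pixels is half the picture's height over the tangent of half this angle, whatever the lens; pixels are square), "cx", "cy" (the principal point, pixels), "R" (3x3) and "t" (3): a world point X has camera coordinates R X + t; the wrist camera has in their place "T_tool_cam" (4x4, takes a point from camera to tool coordinates, whose origin is the TCP and whose axes are the flange's). Camera axes: x right, y down, z forward; pixel columns grow to the right and rows downward; lengths in mm; the calibration is good to about 2 mm. A picture is of the moment at which its call begins: read the wrist's pose just before it. camera_params takes no time and is no camera call.
- sign_off(): hands the job in; it is judged then, once.
Trained networks look in the newest picture that a camera, given by its name, has taken for a name from the list of things; names that differ only in an ending like _2 or _b are one class to them, and where a whole thing is asked for, a point or a joint stands for the part that bears it (a point fixed in the world has none). Each returns a list of dicts, best first, with "p" (0 to 1); they miss things now and then, are a little off and sometimes report something else, mostly with a low value. They report only what shows in the picture. A call takes as long as a camera call. They do not tell look-alikes from the thing itself.
- recognise(target, camera): "xyz" ([x, y, z] in mm, in the coordinates of the camera as it stood for that picture, good to about 4 mm: the middle of the surface that is visible of it).
- regions_of(target, camera): "pixels" (400x640 bool, what is visible of it).
- tip_of(target, camera): "xyz" ([x, y, z] in mm, in the coordinates of the camera as it stood for that picture, good to about 4 mm: a listed point, or the origin of a listed thing).
The state is a dict: "t": time; "joints": joint angles; "joint_velocities": joint speeds; "tau": joint torques, N m; "eef_pos": TCP position; "orientation": TCP orientation; "contact_force": force on the tool from outside, world axes, zero at the start; "torque": the same for the moment, N m; "opening": opening from 0.0 (shut) to 1.0 (fully open); "gripper_force": force on a finger pad.
Only numpy, scipy, OpenCV 4.12 (cv2) and the standard library are available. Lean on these libraries where they do the work, as an engineer would, in place of code of your own. Each camera call takes 0.05 s, during which the arm holds its last target. There are 200 camera calls.

## Task

The spray can and the plastic solvent bottle at the LED test bench have been knocked over: the can lies in the steel spill tray, the bottle on the rubber mat on the other side of the power supply. Stand both upright on the floor of the spill tray, next to the plunger dispenser that is already standing there, setting them down without dropping them. Leave the dispenser, the multimeter and the roll of tape where they are, and do not bump the power supply.

Things in the scene. Friction and masses are not known exactly. Their poses are not given: they have to be found in the camera images.
- can: aerosol spray can, lying at the start: aluminium with a white band; straight body diameter 52 (lowest 122 of its height), short dome, grey spray cap diameter 44 (uppermost 22); height 152, 0.14 to 0.28 kg, rigid. Origin on its axis at half height (76 above the base). z axis from base to cap: up when it stands; level at first, the cap end towards -x (the robot) within 75 degrees
- bottle: white plastic solvent bottle, lying at the start: straight body diameter 58 (lowest 90 of its height), rounded shoulder up to 107, grey screw cap diameter 34 (uppermost 25); height 132, 0.15 to 0.31 kg, rigid. Origin on its axis at half height (66 above the base). z axis from base to cap: up when it stands; level at first, the cap end towards -x (the robot) within 75 degrees
- tray: square spill tray of bare sheet steel, fixed to the bench, 224 x 224 outside, 216 x 216 inside, rim 24 high, floor 2 thick. Origin at the centre of its underside; x and y axes run parallel to its sides, z up. It stands left or right of the power supply and is turned by up to 23 degrees
- mat: black rubber bench mat 200 (its x) x 190 (its y) x 3 thick, fixed to the bench on the other side of the power supply from the tray; origin at the centre of its underside
- dispenser: white plunger dispenser with a steel dish on top, standing in the corner of the tray at its +x +y side (about 72 from the tray's centre along each axis): body diameter 54, dish diameter 48, height 115. Loose, about 0.3 kg. Origin at the centre of its base, z up
- psu: bench power supply, white box 100 wide (its y) x 240 deep (its x) x 130 high, fixed between tray and mat, its front panel with knobs (standing out 20) at its -x side facing the robot. Origin at the centre of its underside
- meter: grey handheld multimeter lying on its back just beyond the far edge of the mat, 165 (its x) x 80 (its y) x 48 high at its dial, loose, 0.35 kg. Origin at the centre of its underside
- tape: roll of masking tape lying flat in front of the power supply, outside diameter 100, 25 high, loose, 0.12 kg. Origin at the centre of its underside. (Stacks of LED reels up to 84 high stand fixed well beyond the work, more than 0.75 m from the base)
There are look-alikes about, which are no part of the job. What is shaped like the can but brown or turquoise is not meant.

How it is judged (in metres and radians):
At the end, for the whole second after the job is handed in: The spray can and the solvent bottle both stand upright (within 3.4 degrees), base down on the floor of the spill tray (no more than 4 mm off it, axis within 85 mm of the tray's centre along each of its sides), released and at rest; the dispenser still stands upright (angle between each of can, bottle, dispenser's own z axis and vertical below 0.06 rad and linear speed of each of can, bottle below 0.02 m/s and angular speed of each of can, bottle below 0.15 rad/s and x of can in the frame of tray between -0.085 and 0.085 m and y of can in the frame of tray between -0.085 and 0.085 m and z of can in the frame of tray between 0.074 and 0.082 m and x of bottle in the frame of tray between -0.085 and 0.085 m and y of bottle in the frame of tray between -0.085 and 0.085 m and z of bottle in the frame of tray between 0.064 and 0.072 m); the robot touches nothing.
It fails at once if the standing dispenser is knocked over or shifted more than 20 mm (angle between dispenser's own z axis and vertical above 0.3 rad or distance of dispenser from where it was at the start of the episode above 0.02 m).
It fails at once if the multimeter or the roll of tape is shifted more than 20 mm (distance of any of meter, tape from where it was at the start of the episode above 0.02 m).
It fails at once if the power supply is bumped (more than 15 N) (contact force between anything else and psu above 15 N).
It fails at once if the can or the bottle is dropped or thrown (moves faster than 0.5 m/s while the fingers do not touch it) ((contact force between the fingers and can below 0.05 N and linear speed of can above 0.5 m/s) or (contact force between the fingers and bottle below 0.05 N and linear speed of bottle above 0.5 m/s)).
It also fails if it takes over 72 s, if anything falls off the work surface, if the arm or the gripper's body presses on something with over 40 N, if the wrist force passes 120 N, or if a joint passes its speed limit or range.

## Working session

There is one attempt and no reset: what is moved stays moved. The work goes in short steps, Python scripts to look and compute and a shell command to move; the robot and the scene stay as the last step left them, time stands still between calls to the robot, and variables do not carry over. Pictures are saved under pics/ and viewed, at most 10 in all, crops included, and the job is handed in when it is done.

```bash
mkdir -p pics
cat > h.py <<'E'
import numpy as np, cv2
from station import *
from scipy.spatial.transform import Rotation as Ro
def cam(n):
    p=camera_params(n); f=200/np.tan(np.radians(p['fovy']/2))
    if 'R' in p: R=np.array(p['R']);t=np.array(p['t'])
    else:
        s=get_state();T=np.eye(4);T[:3,:3]=Ro.from_euler('xyz',s['orientation'],degrees=True).as_matrix();T[:3,3]=s['eef_pos']
        M=np.linalg.inv(T@np.array(p['T_tool_cam']));R=M[:3,:3];t=M[:3,3]
    return f,p['cx'],p['cy'],R,t
def w(x,c): return c[3].T@(np.array(x)-c[4])
def ray(u,v,z,c):
    d=c[3].T@np.array([(u-c[1])/c[0],(v-c[2])/c[0],1]);o=-c[3].T@c[4]
    return o+d*(z-o[2])/d[2]
def proj(X,c):
    q=c[3]@np.array(X)+c[4];return q[:2]/q[2]*c[0]+[c[1],c[2]]
E
python3 - <<'E'
from h import *
s=get_state();print(s['t'],s['eef_pos'],s['orientation'],hold_point_z() if callable(hold_point_z) else hold_point_z)
ims=[]
for n in['top','scene']:
    im=capture(n);cv2.imwrite(f'pics/{n}0.png',im[...,::-1]);c=cam(n);print(n,camera_params(n))
    for k in['can','bottle','tray','mat','dispenser','psu','meter','tape']:
        for nm,fn in(('rec',recognise),('tip',tip_of)):
            print(n,k,nm,[(round(d['p'],2),w(d['xyz'],c).round(0).tolist()) for d in fn(k,n)[:3]])
print(get_state()['t'])
E
```

```text
0.0 [ 240.62281605 -630.11138082  167.47894297] [-1.79925651e+02  5.92826362e-03  2.09053634e+01] 18.8
top {'fovy': 49.300272185180006, 'cx': 322.8127466831322, 'cy': 194.08505573367918, 'R': array([[ 2.25983393e-02, -9.99744618e-01,  1.18920511e-04],
       [-9.79807474e-01, -2.21713146e-02, -1.98710210e-01],
       [ 1.98662100e-01,  4.37400154e-03, -9.80058283e-01]]), 't': array([ -69.26896544,  514.09760605, 1038.98275203])}
top can rec [(0.88, [308.0, -193.0, 42.0]), (0.71, [270.0, -447.0, 49.0]), (0.59, [542.0, -267.0, 48.0])]
top can tip [(0.7, [267.0, -459.0, 25.0]), (0.66, [546.0, -273.0, 29.0]), (0.63, [310.0, -195.0, 22.0])]
top bottle rec [(0.96, [538.0, 223.0, 50.0])]
top bottle tip [(0.67, [535.0, 234.0, 30.0]), (0.66, [435.0, 28.0, -0.0])]
top tray rec [(0.58, [539.0, -273.0, 2.0])]
top tray tip [(0.74, [551.0, -264.0, -4.0])]
top mat rec [(0.64, [506.0, 259.0, 5.0]), (0.51, [633.0, 6.0, 134.0])]
top mat tip [(0.74, [526.0, 250.0, -1.0])]
top dispenser rec [(0.59, [615.0, -198.0, 109.0])]
top dispenser tip [(0.95, [630.0, -204.0, 0.0])]
top psu rec [(0.59, [634.0, 5.0,
[... 636 characters left out ...]
9.0, -452.0, 38.0])]
scene can tip [(0.87, [264.0, -458.0, 25.0]), (0.74, [306.0, -193.0, 31.0]), (0.66, [536.0, -269.0, 30.0])]
scene bottle rec [(0.79, [569.0, 212.0, 52.0])]
scene bottle tip [(0.64, [527.0, 230.0, 32.0])]
scene tray rec [(0.6, [576.0, -287.0, 4.0])]
scene tray tip [(0.59, [547.0, -265.0, -1.0])]
scene mat rec [(0.67, [546.0, 263.0, 1.0])]
scene mat tip [(0.79, [520.0, 248.0, 0.0])]
scene dispenser rec [(0.63, [644.0, -204.0, 75.0])]
scene dispenser tip [(0.71, [630.0, -205.0, 5.0])]
scene psu rec []
scene psu tip [(0.66, [652.0, 4.0, -1.0])]
scene meter rec [(0.63, [718.0, 224.0, 36.0])]
scene meter tip [(0.73, [701.0, 232.0, 5.0])]
scene tape rec []
scene tape tip []
1.7
```

View pics/top0.png

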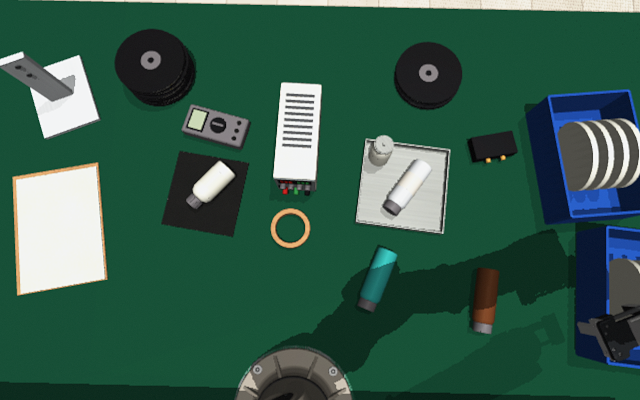

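Run:
```python
from h import *
for n in['top']:
    capture(n);c=cam(n)
    for k,z in(('can',30),('bottle',32),('tray',20)):
        r=regions_of(k,n)
        for d in r[:3]:
            m=np.uint8(d['pixels']);v,u=np.nonzero(m)
            # back-project silhouette to plane
            P=np.array([ray(a,b,z,c)[:2] for a,b in zip(u,v)],np.float32)
            print(n,k,round(d['p'],2),len(u),cv2.minAreaRect(P),u.mean().round(),v.mean().round())
            if len(u)>200 and k!='tray':
                (cx,cy),(ww,hh),a=cv2.minAreaRect(P)
                q=P-P.mean(0);_,_,V=np.linalg.svd(q,full_matrices=False);ax=V[0]*np.sign(-V[0][0])
                s=q@ax;t=q@np.array([-ax[1],ax[0]])
                print(' ang of cap',np.degrees(np.arctan2(ax[1],ax[0])),[ (int(x),int(np.ptp(t[abs(s-x)<3])), round(float((t[abs(s-x)<3].max()+t[abs(s-x)<3].min())/2),1)) for x in range(-75,76,10) if (abs(s-x)<3).any()], P.mean(0))
```

```text
top can 0.76 1295 ((310.0283203125, -193.18515014648438), (53.914485931396484, 154.41380310058594), 68.0274887084961) 376.0 279.0
 ang of cap 158.52129 [(-75, 37, 2.3), (-65, 49, -0.1), (-55, 51, 0.0), (-45, 51, 0.4), (-35, 51, 0.5), (-25, 52, -0.1), (-15, 52, -1.1), (-5, 53, -1.2), (5, 51, -0.6), (15, 50, 0.2), (25, 48, 0.3), (35, 50, 0.4), (45, 48, 0.6), (55, 42, 0.7), (65, 41, -0.1), (75, 39, 0.1)] [ 310.2764  -194.24686]
top can 0.72 1226 ((542.5982055664062, -271.90069580078125), (52.89577102661133, 165.39309692382812), 54.162960052490234) 407.0 187.0
 ang of cap 143.92178 [(-75, 44, -0.2), (-65, 51, 0.2), (-55, 52, -0.1), (-45, 51, -0.3), (-35, 50, -0.4), (-25, 50, 0.1), (-15, 49, -0.2), (-5, 52, 0.2), (5, 52, 0.4), (15, 51, 0.2), (25, 51, 0.6), (35, 51, 0.1), (45, 50, -0.5), (55, 46, -0.0), (65, 44, -0.6), (75, 41, -0.4)] [ 543.07385 -271.85687]
top can 0.55 1460 ((265.653564453125, -455.79595947265625), (57.6641845703125, 155.41476440429688), 81.73310852050781) 484.0 300.0
 ang of cap 171.02475 [(-75, 47, 0.2), (-65, 52, 1.0), (-55, 52, -0.4), (-45, 51, 0.6), (-35, 54, 0.6), (-25, 54, -0.7), (-15, 56, -0.8), (-5, 56, -0.2), (5, 55, -1.2), (15, 56, -0.3), (25, 56, 0.7), (35, 56, -0.6), (45, 53, -0.8), (55, 48, 0.3), (65, 46, 0.2), (75, 43, -0.1)] [ 265.4821  -456.18835]
top bottle 0.79 1112 ((534.1978149414062, 234.27378845214844), (60.587066650390625, 134.52688598632812), 48.31919479370117) 210.0 185.0
 ang of cap 138.7074 [(-65, 18, -10.8), (-55, 58, -0.5), (-45, 60, 0.4), (-35, 60, 0.4), (-25, 60, 0.3), (-15, 60, 0.3), (-5, 60, 0.3), (5, 60, 0.3), (15, 60, 0.2), (25, 59, 0.2), (35, 54, -0.7), (45, 39, 1.1), (55, 35, -0.7), (65, 35, -0.8)] [537.6437 231.2655]
top tray 0.9 5880 ((549.09912109375, -263.74639892578125), (227.33193969726562, 233.07656860351562), 84.14750671386719) 404.0 189.0
```

The top picture shows the white can in the tray at (407,187) with its cap lower left at (393,208). The bottle is on the mat at (210,185) with its cap at (193,200), and the dispenser is at (381,150). The brown and turquoise look-alikes lie nearer the robot at (484,300) and (376,279).

The plan is to grip each object with the tool tilted away from the cap, then tilt it back 90° to stand it up.

```bash
cat >> h.py <<'E'
H=18.8
def state():
    s=get_state();return s,np.array(s['eef_pos']),Ro.from_euler('xyz',s['orientation'],degrees=True)
def tiltR(adeg,al):
    a=np.array([np.cos(np.radians(adeg)),np.sin(np.radians(adeg)),0]);z=np.array([0,0,1.]);c,s_=np.cos(np.radians(al)),np.sin(np.radians(al))
    zt=-a*s_-z*c;xt=a*c-z*s_
    return Ro.from_matrix(np.c_[xt,np.cross(zt,xt),zt])
def plan(grasp,R):
    s,p,R0=state();tcp=np.array(grasp)+H*R.as_matrix()[:,2]
    rv=(R0.inv()*R).as_rotvec(degrees=True);d=tcp-p
    n=int(np.ceil(abs(rv).max()/10));m=int(np.ceil(abs(d).max()/45))
    print('t',s['t'],'p',p.round(1),'j',np.round(s['joints'],0),'F',np.round(s['contact_force'],1),'open',round(s['opening'],3))
    print('rot',rv.round(2),'n',n,(rv/max(n,1)).round(2),'| trans after rot (tool)',R.inv().apply(d).round(1),'before rot',R0.inv().apply(d).round(1),'m',m,(R.inv().apply(d)/max(m,1)/1000).round(4),'before/m',(R0.inv().apply(d)/max(m,1)/1000).round(4))
def now():
    s,p,R=state();M=R.as_matrix();print('t',s['t'],'p',p.round(1),'x',M[:,0].round(2),'z',M[:,2].round(2),'hold',(p-H*M[:,2]).round(1),'j',np.round(s['joints'],0),'F',np.round(s['contact_force'],1),'open',round(s['opening'],3),'g',s['gripper_force'])
E
python3 - <<'E'
from h import *
a=np.array([np.cos(np.radians(144)),np.sin(np.radians(144)),0])
plan(np.array([543,-272,28])+25*a+[0,0,130],tiltR(144,0))
E
```

```text
t 1.9 p [ 240.8 -630.6  168.2] j [61. 24.  4. 92. -2. 64. -4.] F [-0.2 -0.2 -0.3] open 0.998
rot [-0.000e+00 -1.000e-02 -1.231e+02] n 13 [-0.   -0.   -9.47] | trans after rot (tool) [ -8.8 467.7  29. ] before rot [ 396.6 -248.1   29. ] m 9 [-0.001   0.052   0.0032] before/m [ 0.0441 -0.0276  0.0032]
```

```bash
python3 -m creep '[[[0.044,-0.0275,0,0,0,0,0.094],[0.044,-0.0275,0,0,0,0,0.094],[0.044,-0.0275,0,0,0,0,0.094],[0.044,-0.0275,0,0,0,0,0.094],[0.044,-0.0275,0,0,0,0,0.094],[0.044,-0.0275,0,0,0,0,0.094],[0.044,-0.0275,0,0,0,0,0.094],[0.044,-0.0275,0,0,0,0,0.094],[0.044,-0.0275,0,0,0,0,0.094]]]' 20
python3 -m creep '[[[0,0,0,0,0,-9.5,0.094],[0,0,0,0,0,-9.5,0.094],[0,0,0,0,0,-9.5,0.094],[0,0,0,0,0,-9.5,0.094],[0,0,0,0,0,-9.5,0.094],[0,0,0,0,0,-9.5,0.094],[0,0,0,0,0,-9.5,0.094],[0,0,0,0,0,-9.5,0.094],[0,0,0,0,0,-9.5,0.094],[0,0,0,0,0,-9.5,0.094],[0,0,0,0,0,-9.5,0.094],[0,0,0,0,0,-9.5,0.094],[0,0,0,0,0,-9.5,0.094]]]'
python3 - <<'E'
from h import *
a=np.array([np.cos(np.radians(144)),np.sin(np.radians(144)),0])
now()
plan(np.array([543,-272,28])+25*a+[0,0,130],tiltR(144,55))
E
```

```text
t: 3.02
eef_pos: [523.3, -256.8, 168.4]
orientation: [180.0, -0.0, 20.9]
contact_force: [0.6, -0.4, 0.5]
opening: 0.997
gripper_force: 0.0
t: 4.65
eef_pos: [522.5, -258.2, 168.3]
orientation: [180.0, 0.0, 144.7]
contact_force: [0.0, -0.3, 0.3]
opening: 0.996
gripper_force: 0.0
t 4.65 p [ 522.5 -258.2  168.3] x [-0.82  0.58 -0.  ] z [ 0. -0. -1.] hold [ 522.5 -258.2  187.1] j [ 42.  18. -28. 103.   9.  62.  66.] F [ 0.  -0.3  0.3] open 0.996 g 0.0
t 4.65 p [ 522.5 -258.2  168.3] j [ 42.  18. -28. 103.   9.  62.  66.] F [ 0.  -0.3  0.3] open 0.996
rot [  0.34 -54.99   0.64] n 6 [ 0.06 -9.17  0.11] | trans after rot (tool) [ 8.5  0.9 24.5] before rot [-15.2   0.7  21. ] m 1 [0.0085 0.0009 0.0245] before/m [-0.0152  0.0007  0.021 ]
```

```bash
python3 -m creep '[[[0,0,0,0,-9.2,0.1,0.094],[0,0,0,0,-9.2,0.1,0.094],[0,0,0,0,-9.2,0.1,0.094],[0,0,0,0,-9.2,0.1,0.094],[0,0,0,0,-9.2,0.1,0.094],[0,0,0,0,-9.2,0.1,0.094],[0,0,0,0,0,0,0.094]]]'
python3 - <<'E'
from h import *
a=np.array([np.cos(np.radians(144)),np.sin(np.radians(144)),0])
now()
plan(np.array([543,-272,28])+25*a+[0,0,60],tiltR(144,55))
E
```

```text
t: 5.52
eef_pos: [511.5, -280.9, 165.7]
orientation: [-176.2, 39.1, 143.8]
contact_force: [-1.1, 0.3, 0.8]
opening: 0.999
gripper_force: 0.0
t 5.525 p [ 511.5 -280.9  165.7] x [-0.63  0.46 -0.63] z [ 0.47 -0.42 -0.77] hold [ 502.7 -272.9  180.3] j [ 36.   1. -28. 136.  69.  23.   1.] F [-1.1  0.3  0.8] open 0.999 g 0.0
t 5.525 p [ 511.5 -280.9  165.7] j [ 36.   1. -28. 136.  69.  23.   1.] F [-1.1  0.3  0.8] open 0.999
rot [ -3.88 -15.87   0.39] n 2 [-1.94 -7.94  0.19] | trans after rot (tool) [66.4 25.7 59.5] before rot [47.7 30.6 73.5] m 2 [0.0332 0.0129 0.0297] before/m [0.0238 0.0153 0.0367]
```

Run:
```python
from h import *
a=np.array([np.cos(np.radians(144)),np.sin(np.radians(144)),0])
plan(np.array([543,-272,28])+25*a+[0,0,65],tiltR(144,42))
```

```text
t 5.525 p [ 511.5 -280.9  165.7] j [ 36.   1. -28. 136.  69.  23.   1.] F [-1.1  0.3  0.8] open 0.999
rot [-3.88 -2.88 -0.05] n 1 [-3.88 -2.88 -0.05] | trans after rot (tool) [52.2 25.7 69.6] before rot [48.7 30.4 70.3] m 2 [0.0261 0.0129 0.0348] before/m [0.0244 0.0152 0.0351]
```

```bash
python3 -m creep '[[[0.016,0.01,0.023,0,0,0,0.094],[0.016,0.01,0.023,0,0,0,0.094],[0.016,0.01,0.023,0,0,0,0.094],[0,0,0,-3.9,-2.9,0,0.094],[0,0,0,0,0,0,0.094]]]'
python3 - <<'E'
from h import *
a=np.array([np.cos(np.radians(144)),np.sin(np.radians(144)),0])
now()
plan(np.array([543,-272,28])+25*a,tiltR(144,42))
c=cam('wrist');im=capture('wrist');cv2.imwrite('pics/w1.png',im[...,::-1])
for f in(recognise,tip_of): print([(round(d['p'],2),w(d['xyz'],c).round(0).tolist()) for d in f('can','wrist')])
for f in(recognise,tip_of): print('tray',[(round(d['p'],2),w(d['xyz'],c).round(0).tolist()) for d in f('tray','wrist')])
E
```

```text
t: 6.15
eef_pos: [531.9, -267.6, 80.1]
orientation: [-179.4, 41.6, 143.8]
contact_force: [-0.2, 1.0, 0.0]
opening: 1.0
gripper_force: 0.0
t 6.15 p [ 531.9 -267.6   80.1] x [-0.6   0.44 -0.66] z [ 0.53 -0.4  -0.75] hold [ 521.9 -260.1   94.1] j [ 38.  14. -33. 141. 113.  29. -44.] F [-0.2  1.   0. ] open 1.0 g 0.0
t 6.15 p [ 531.9 -267.6   80.1] j [ 38.  14. -33. 141. 113.  29. -44.] F [-0.2  1.   0. ] open 1.0
rot [-0.73 -0.38 -0.12] n 1 [-0.73 -0.38 -0.12] | trans after rot (tool) [44.8  3.  48.5] before rot [44.5  3.5 48.8] m 2 [0.0224 0.0015 0.0243] before/m [0.0222 0.0018 0.0244]
[(0.87, [503.0, -244.0, 52.0])]
[(0.62, [541.0, -272.0, 32.0])]
tray [(0.6, [504.0, -241.0, 2.0])]
tray []
```

View pics/w1.png

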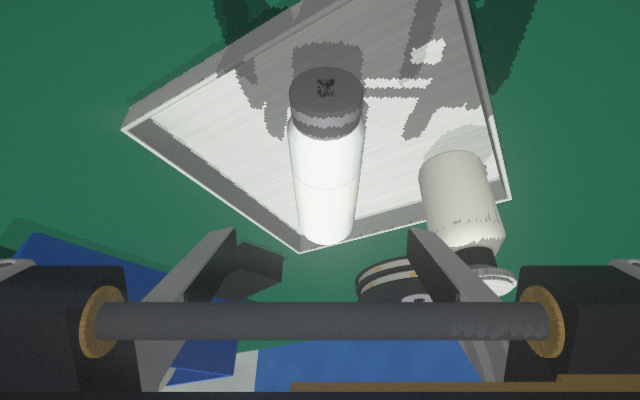

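The can lies along the image's midline at u≈326, centred between the fingers, and the dispenser at (459,190) is clear to the right. I'll descend now.

```bash
python3 -m creep '[[[0.0148,0.0012,0.0162,0,0,0,0.094],[0.0148,0.0012,0.0162,0,0,0,0.094],[0.0148,0.0012,0.0162,-0.7,-0.4,0,0.094],[0,0,0,0,0,0,0.094]]]'
python3 - <<'E'
from h import *
a=np.array([np.cos(np.radians(144)),np.sin(np.radians(144)),0])
now()
plan(np.array([543,-272,28])+25*a,tiltR(144,42))
E
```

```text
t: 6.9
eef_pos: [531.8, -261.5, 12.4]
orientation: [-179.6, 41.1, 144.3]
contact_force: [-0.6, -0.5, -1.7]
opening: 0.999
gripper_force: 0.0
t 6.9 p [ 531.8 -261.5   12.4] x [-0.61  0.44 -0.66] z [ 0.53 -0.39 -0.75] hold [ 521.8 -254.2   26.6] j [ 61.  36. -61. 141. 119.  51. -40.] F [-0.6 -0.5 -1.7] open 0.999 g 0.0
t 6.9 p [ 531.8 -261.5   12.4] j [ 61.  36. -61. 141. 119.  51. -40.] F [-0.6 -0.5 -1.7] open 0.999
rot [-0.17 -0.92  0.24] n 1 [-0.17 -0.92  0.24] | trans after rot (tool) [-3.2 -1.9  0.7] before rot [-3.2 -1.9  0.7] m 1 [-0.0032 -0.0019  0.0007] before/m [-0.0032 -0.0019  0.0007]
```

```bash
python3 -m creep '[[[0,-0.0015,0,0,0,0,0.07],[0,0,0,0,0,0,0.04],[0,0,0,0,0,0,0.04],[0,0,0,0,0,0,0.04],[0,0,0,0,0,0,0.04],[0,0,0,0,0,0,0.04]]]' 35
python3 -m creep '[[[-0.01,0,-0.0112,0,0,0,0.04],[-0.01,0,-0.0112,0,0,0,0.04],[-0.013,0,-0.015,0,0,0,0.04],[-0.013,0,-0.015,0,0,0,0.04],[0,0,0,0,0,0,0.04]]]'
python3 - <<'E'
from h import *
now()
E
```

```text
t: 7.65
eef_pos: [533.1, -263.8, 17.0]
orientation: [-179.2, 41.7, 144.8]
contact_force: [-1.4, -1.5, 3.8]
opening: 0.441
gripper_force: 32.0
t: 8.28
eef_pos: [533.6, -263.2, 87.9]
orientation: [-179.2, 41.8, 144.8]
contact_force: [-0.2, -0.3, 0.1]
opening: 0.425
gripper_force: 0.0
t 8.275 p [ 533.6 -263.2   87.9] x [-0.61  0.43 -0.67] z [ 0.54 -0.4  -0.75] hold [ 523.5 -255.8  102. ] j [ 67.  22. -66. 139. 107.  39. -31.] F [-0.2 -0.3  0.1] open 0.425 g 0.0
```

Run:
```python
from h import *
c=cam('wrist');im=capture('wrist');
ct=cam('top');it=capture('top')
cs=cam('scene');isn=capture('scene')
for n,cc in(('wrist',c),('top',ct),('scene',cs)):
    for f in(recognise,tip_of): print(n,[(round(d['p'],2),w(d['xyz'],cc).round(0).tolist()) for d in f('can',n)])
s=cv2.resize(isn[120:280,330:530],(800,640))[:400]
s=cv2.resize(isn[130:330,100:420],(640,400))
cv2.imwrite('pics/c2.png',cv2.resize(np.vstack([im,s]),(480,600))[...,::-1])
```

```text
wrist [(0.9, [500.0, -237.0, 48.0])]
wrist [(0.94, [535.0, -262.0, 28.0])]
top [(0.75, [557.0, -273.0, 49.0]), (0.6, [271.0, -447.0, 48.0]), (0.54, [363.0, -238.0, 41.0])]
top [(0.88, [543.0, -262.0, 26.0]), (0.86, [269.0, -456.0, 27.0]), (0.34, [527.0, 247.0, -3.0])]
scene [(0.95, [567.0, -269.0, 40.0]), (0.94, [336.0, -192.0, 43.0]), (0.93, [303.0, -454.0, 39.0])]
scene [(0.83, [536.0, -262.0, 28.0]), (0.76, [265.0, -457.0, 24.0])]
```

View pics/c2.png

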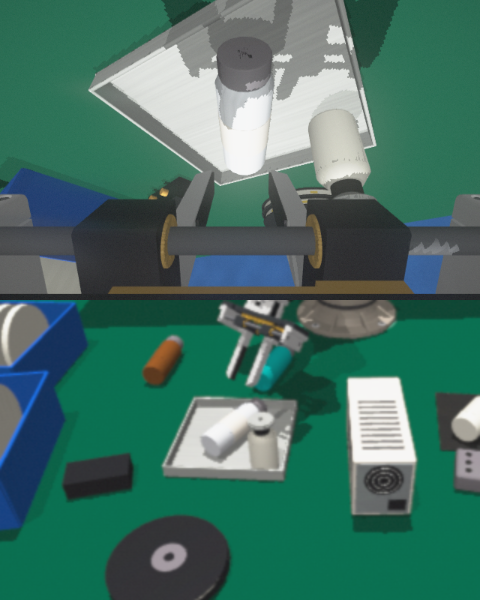

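Run:
```python
from h import *
s,p,R=state()
out=[]
for n in('scene','top'):
    c=cam(n);im=capture(n).copy();q=proj(p,c);g=proj(p-H*R.as_matrix()[:,2],c);b=proj(p-97*R.as_matrix()[:,2],c);print(n,q,g,b)
    x,y=int(q[0])-50,int(q[1])-45
    cr=cv2.resize(im[y:y+75,x:x+100],(800,600),interpolation=cv2.INTER_CUBIC)
    for a,col in((q,(255,0,0)),(g,(255,255,0)),(b,(0,0,255))): cv2.circle(cr,(int((a[0]-x+.5)*8),int((a[1]-y+.5)*8)),5,col,-1)
    out.append(cv2.resize(cr,(533,400)) if 0 else cv2.resize(cr,(400,300)))
cv2.imwrite('pics/c3.png',np.vstack(out)[...,::-1])
print(camera_params('wrist')['T_tool_cam'])
```

```text
scene [255.35460503 196.89533962] [257.69943239 190.93281967] [267.43257528 166.18299805]
top [407.14322883 186.10903963] [405.24097952 188.8677212 ] [396.67115278 201.29586243]
[[-3.64768608e-05 -9.71216752e-01 -2.38197439e-01  6.90066614e+01]
 [ 9.99999985e-01 -7.51446180e-05  1.53254593e-04  1.02797413e-02]
 [-1.66742683e-04 -2.38197430e-01  9.71216740e-01 -2.16248595e+02]
 [ 0.00000000e+00  0.00000000e+00  0.00000000e+00  1.00000000e+00]]
```

View pics/c3.png

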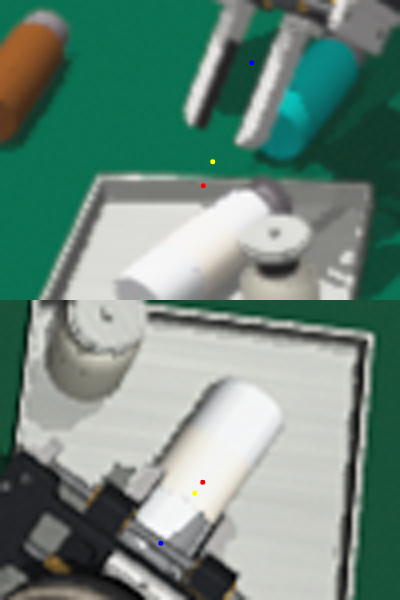

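Run:
```python
from h import *
c=cam('wrist');T=np.array(camera_params('wrist')['T_tool_cam']);f=c[0];print(f,c[1],c[2])
for (u1,u2,v,o) in((235,408,230,94),(284,360,230,40)):
    z=f*o/(u2-u1);print(T@[((u1+u2)/2-c[1])*z/f,(v-c[2])*z/f,z,1])
for X in([0,0,0,1],[0,0,-40,1]):
    q=np.linalg.inv(T)@X;print('expected px of',X,q[:2]/q[2]*f+[c[1],c[2]])
```

```text
344.98533932714327 321.3954540187395 199.26992752421413
[  8.14020013   0.09455773 -38.17255292   1.        ]
[ 10.0486574    0.35507309 -43.75616811   1.        ]
expected px of [0, 0, 0, 1] [321.32869909 222.89831001]
expected px of [0, 0, -40, 1] [321.32714062 245.31104623]
```

The red mark, which is the reported TCP, sits about 40 mm beyond the real fingertips at crop (222,130). The wrist view agrees, so the pads only caught the top of the can. I'll use a hold offset of 59 mm from now on. Next I'll re-measure the can and test how far the tool can tilt inward.

```bash
sed -i 's/^H=18.8/H=59./' h.py
cat >> h.py <<'E'
def axis(k,n,z,near):
    c=cam(n);capture(n);best=None
    for d in regions_of(k,n):
        v,u=np.nonzero(d['pixels'])
        if len(u)<200: continue
        P=np.array([ray(a,b,z,c)[:2] for a,b in zip(u,v)],np.float32)
        r=cv2.minAreaRect(P);q=P-P.mean(0);V=np.linalg.svd(q,full_matrices=False)[2][0];V*=np.sign(-V[0])
        if np.hypot(*(np.array(r[0])-near))<60: print(k,n,round(d['p'],2),np.round(r[0],1),np.round(r[1],1),'cap ang',np.degrees(np.arctan2(V[1],V[0])).round(1))
E
python3 -m creep '[[[0,0,-0.03,0,9,0,0.094],[0,0,-0.03,0,9,0,0.094],[0,0,-0.02,0,9,0,0.094],[0,0,0,0,9,0,0.094],[0,0,0,0,6,0,0.094],[0,0,0,0,0,0,0.094]]]'
python3 - <<'E'
from h import *
now()
axis('can','top',30,(540,-265))
axis('can','wrist',30,(540,-265))
E
python3 -m creep '[[[0,0,0,0,9,0,0.094],[0,0,0,0,9,0,0.094],[0,0,0,0,9,0,0.094],[0,0,0,0,9,0,0.094],[0,0,0,0,9,0,0.094],[0,0,0,0,9,0,0.094],[0,0,0,0,0,0,0.094]]]'
python3 -c "
from h import *
now()"
```

```text
t: 9.57
eef_pos: [498.1, -272.6, 106.0]
orientation: [-175.5, 13.3, 143.1]
contact_force: [-0.1, 0.2, 0.4]
opening: 0.989
gripper_force: 0.0
t 9.575 p [ 498.1 -272.6  106. ] x [-0.78  0.58 -0.23] z [ 0.14 -0.2  -0.97] hold [ 490.  -260.8  163.2] j [ 70.  23. -65. 118.  42.  50.  34.] F [-0.1  0.2  0.4] open 0.989 g 0.0
can wrist 0.75 [ 543.6 -266.8] [ 52.5 176.6] cap ang 145.1
t: 10.65
eef_pos: [496.4, -271.8, 102.5]
orientation: [-174.0, -40.7, 138.2]
contact_force: [0.2, 0.1, -0.5]
opening: 0.999
gripper_force: 0.0
t 10.65 p [ 496.4 -271.8  102.5] x [-0.56  0.51  0.65] z [-0.55  0.35 -0.75] hold [ 529.  -292.7  146.9] j [ 53.  57. -53.  72.  23. 107.  50.] F [ 0.2  0.1 -0.5] open 0.999 g 0.0
```

```bash
python3 -m creep '[[[0,0,-0.01,0,-9,0,0.094],[0,0,-0.01,0,-9,0,0.094],[0,0,0,0,-9,0,0.094],[0,0,0,0,-9,0,0.094],[0,0,0,0,-9,0,0.094],[0,0,0,0,0,0,0.094]]]'
python3 - <<'E'
from h import *
now()
axis('can','top',30,(540,-265))
axis('can','wrist',30,(540,-265))
for n in('wrist','top'):
    c=cam(n);capture(n);print([(round(d['p'],2),w(d['xyz'],c).round(0).tolist()) for d in tip_of('can',n)])
a=np.array([np.cos(np.radians(145)),np.sin(np.radians(145)),0])
plan(np.array([539,-264,28])+25*a+[0,0,90],tiltR(145,0))
E
```

```text
t: 11.4
eef_pos: [504.1, -276.8, 123.3]
orientation: [-175.2, 4.7, 142.7]
contact_force: [-0.6, -0.6, 1.1]
opening: 0.998
gripper_force: 0.0
t 11.4 p [ 504.1 -276.8  123.3] x [-0.79  0.6  -0.08] z [ 0.01 -0.12 -0.99] hold [ 503.2 -270.   181.9] j [ 68.  28. -64. 108.  36.  62.  42.] F [-0.6 -0.6  1.1] open 0.998 g 0.0
can top 0.69 [ 509.6 -242.9] [54.5 95.2] cap ang 145.2
can wrist 0.96 [ 542.3 -265.7] [ 53.1 166.9] cap ang 145.0
[(0.91, [267.0, -459.0, 27.0]), (0.82, [539.0, -261.0, 32.0])]
[(0.95, [310.0, -197.0, 23.0]), (0.56, [543.0, -262.0, 28.0])]
t 11.8 p [ 507.3 -278.1  121.8] j [ 68.  29. -64. 108.  36.  62.  42.] F [-0.4  0.8 -0. ] open 0.999
rot [-4.53  4.25 -2.7 ] n 1 [-4.53  4.25 -2.7 ] | trans after rot (tool) [ 7.2 29.7 62.8] before rot [13.2 34.1 59.5] m 2 [0.0036 0.0149 0.0314] before/m [0.0066 0.0171 0.0297]
```

Run:
```python
from h import *
a=np.array([np.cos(np.radians(145)),np.sin(np.radians(145)),0])
plan(np.array([541,-264,28])+22*a+[0,0,70],tiltR(145,40))
```

```text
t 11.8 p [ 507.3 -278.1  121.8] j [ 68.  29. -64. 108.  36.  62.  42.] F [-0.4  0.8 -0. ] open 0.999
rot [ -5.26 -35.72  -1.01] n 4 [-1.32 -8.93 -0.25] | trans after rot (tool) [17.2 30.9 75.6] before rot [-28.7  37.9  68.6] m 2 [0.0086 0.0154 0.0378] before/m [-0.0143  0.0189  0.0343]
```

```bash
python3 -m creep '[[[-0.0095,0.0127,0.023,0,0,0,0.094],[-0.0095,0.0127,0.023,0,0,0,0.094],[-0.0095,0.0127,0.023,0,0,0,0.094],[0,0,0,-1.3,-9,-0.2,0.094],[0,0,0,-1.3,-9,-0.2,0.094],[0,0,0,-1.3,-9,-0.2,0.094],[0,0,0,-1.3,-9,-0.2,0.094],[0,0,0,0,0,0,0.094]]]'
python3 - <<'E'
from h import *
now()
a=np.array([np.cos(np.radians(145)),np.sin(np.radians(145)),0])
plan(np.array([541,-264,28])+22*a+[0,0,0],tiltR(145,40))
E
```

```text
t: 12.8
eef_pos: [552.4, -284.9, 51.3]
orientation: [-177.2, 33.3, 144.6]
contact_force: [0.7, -0.3, -0.2]
opening: 0.998
gripper_force: 0.0
t 12.8 p [ 552.4 -284.9   51.3] x [-0.68  0.48 -0.55] z [ 0.42 -0.36 -0.83] hold [ 527.8 -263.8  100.5] j [ 53.  23. -48. 131.  90.  32. -15.] F [ 0.7 -0.3 -0.2] open 0.998 g 0.0
t 12.8 p [ 552.4 -284.9   51.3] j [ 53.  23. -48. 131.  90.  32. -15.] F [ 0.7 -0.3 -0.2] open 0.998
rot [-3.09 -6.71 -0.17] n 1 [-3.09 -6.71 -0.17] | trans after rot (tool) [48.2 10.6 48.9] before rot [42.2 13.2 53.6] m 2 [0.0241 0.0053 0.0245] before/m [0.0211 0.0066 0.0268]
```

```bash
python3 -m creep '[[[0.014,0.0044,0.0178,-1.5,-3.3,0,0.094],[0.015,0.004,0.017,-1.6,-3.4,0,0.094],[0.0155,0.0035,0.016,0,0,0,0.094],[0,0,0,0,0,0,0.094]]]'
python3 - <<'E'
from h import *
now()
a=np.array([np.cos(np.radians(145)),np.sin(np.radians(145)),0])
plan(np.array([541,-264,28])+22*a+[0,0,0],tiltR(145,40))
E
```

```text
t: 13.3
eef_pos: [553.8, -275.5, -15.2]
orientation: [-179.8, 39.4, 144.6]
contact_force: [0.5, -0.0, -0.1]
opening: 0.996
gripper_force: 0.0
t 13.3 p [ 553.8 -275.5  -15.2] x [-0.63  0.45 -0.63] z [ 0.52 -0.37 -0.77] hold [ 523.4 -253.6   30.4] j [ 52.  35. -48. 138. 123.  44. -44.] F [ 0.5 -0.  -0.1] open 0.996 g 0.0
t 13.3 p [ 553.8 -275.5  -15.2] j [ 52.  35. -48. 138. 123.  44. -44.] F [ 0.5 -0.  -0.1] open 0.996
rot [-0.45 -0.6  -0.27] n 1 [-0.45 -0.6  -0.27] | trans after rot (tool) [2.2 2.1 0.7] before rot [2.2 2.1 0.8] m 1 [0.0022 0.0021 0.0007] before/m [0.0022 0.0021 0.0008]
```

Good, the pose is within 3 mm. Now I'll close on the can and check the grip.

```bash
python3 -m creep '[[[0.002,0.002,0.001,0,0,0,0.07],[0,0,0,0,0,0,0.045],[0,0,0,0,0,0,0.045],[0,0,0,0,0,0,0.045],[0,0,0,0,0,0,0.045]]]' 40
python3 -m creep '[[[-0.006,0,-0.008,0,0,0,0.045],[-0.01,0,-0.012,0,0,0,0.045],[-0.012,0,-0.015,0,0,0,0.045],[-0.012,0,-0.015,0,0,0,0.045],[0,0,0,0,0,0,0.045]]]'
python3 - <<'E'
from h import *
now()
E
```

```text
t: 13.92
eef_pos: [554.8, -273.6, -14.7]
orientation: [-179.8, 39.7, 144.7]
contact_force: [-1.6, 0.5, 3.8]
opening: 0.544
gripper_force: 40.0
t: 14.55
eef_pos: [554.5, -273.0, 51.0]
orientation: [-179.8, 39.9, 144.7]
contact_force: [-0.4, -0.9, -2.0]
opening: 0.546
gripper_force: 40.0
t 14.55 p [ 554.5 -273.    51. ] x [-0.63  0.44 -0.64] z [ 0.52 -0.37 -0.77] hold [ 523.8 -251.    96.3] j [ 53.  24. -49. 137. 112.  35. -37.] F [-0.4 -0.9 -2. ] open 0.546 g 39.99820053577423
```

```bash
python3 -m creep '[[[-0.02,0,-0.024,0,0,0,0.045],[-0.02,0,-0.024,0,0,0,0.045],[0,0,-0.02,0,9,0,0.045],[0,0,-0.02,0,9,0,0.045],[0,0,0,0,9,0,0.045],[0,0,0,0,9,0,0.045],[0,0,0,0,9,0,0.045],[0,0,0,0,0,0,0.045]]]'
python3 - <<'E'
from h import *
now()
plan([491,-325,160],tiltR(145,-50))
E
```

```text
t: 15.55
eef_pos: [538.0, -292.4, 119.6]
orientation: [-176.9, 9.8, 142.6]
contact_force: [0.6, -0.1, -2.3]
opening: 0.546
gripper_force: 40.0
t 15.55 p [ 538.  -292.4  119.6] x [-0.78  0.6  -0.17] z [ 0.1  -0.15 -0.98] hold [ 532.  -283.7  177.6] j [ 59.  23. -51. 109.  32.  52.  45.] F [ 0.6 -0.1 -2.3] open 0.546 g 39.99727249145508
t 15.55 p [ 538.  -292.4  119.6] j [ 59.  23. -51. 109.  32.  52.  45.] F [ 0.6 -0.1 -2.3] open 0.546
rot [-1.99 59.69 -4.01] n 6 [-0.33  9.95 -0.67] | trans after rot (tool) [ 43.7 -53.7  48.2] before rot [ 61.3 -57.  -10. ] m 2 [ 0.0218 -0.0268  0.0241] before/m [ 0.0307 -0.0285 -0.005 ]
```

```bash
python3 -m creep '[[[0.015,-0.014,-0.0025,-0.3,8.5,-0.6,0.045],[0.015,-0.014,0,-0.3,8.5,-0.6,0.045],[0,0,0,-0.3,8.5,-0.6,0.045],[0,0,0,-0.3,8.5,-0.6,0.045],[0,0,0,-0.3,8.5,-0.6,0.045],[0,0,0,-0.3,8.5,-0.6,0.045],[0,0,0,-0.3,8.5,-0.6,0.045],[0,0,0,0,0,0,0.045]]]'
python3 - <<'E'
from h import *
now()
plan([491,-325,160],tiltR(145,-50))
E
```

```text
t: 16.55
eef_pos: [495.1, -294.1, 116.6]
orientation: [-179.8, -50.0, 145.2]
contact_force: [-1.0, 0.4, -2.1]
opening: 0.548
gripper_force: 40.0
t 16.55 p [ 495.1 -294.1  116.6] x [-0.53  0.37  0.77] z [-0.63  0.43 -0.64] hold [ 532.4 -319.7  154.5] j [ 48.  60. -43.  63.  16. 116.  62.] F [-1.   0.4 -2.1] open 0.548 g 39.99861717224121
t 16.55 p [ 495.1 -294.1  116.6] j [ 48.  60. -43.  63.  16. 116.  62.] F [-1.   0.4 -2.1] open 0.548
rot [-0.34 -0.01  0.12] n 1 [-0.34 -0.01  0.12] | trans after rot (tool) [ 24.1 -27.7  20.1] before rot [ 24.1 -27.5  20.3] m 1 [ 0.0241 -0.0277  0.0201] before/m [ 0.0241 -0.0275  0.0203]
```

```bash
python3 -m creep '[[[0.0044,-0.0138,0.0165,0,0,0,0.045],[0.0044,-0.0138,0.0165,0,0,0,0.045],[0,0,0,0,0,0,0.045]]]'
python3 - <<'E'
from h import *
now()
im={}
for n in('scene','top'):
    c=cam(n);im[n]=capture(n);print(n,[(round(d['p'],2),w(d['xyz'],c).round(0).tolist()) for d in tip_of('can',n)],'tray',[(round(d['p'],2),w(d['xyz'],c).round(0).tolist()) for d in tip_of('tray',n)])
    x,y=np.int32(proj([500,-320,100],c))
    im[n]=cv2.resize(im[n][max(y-60,0):y+60,x-80:x+80],(400,300))
cv2.imwrite('pics/c4.png',np.vstack([im['scene'],im['top']])[...,::-1])
E
```

```text
t: 16.92
eef_pos: [453.6, -300.9, 107.4]
orientation: [-179.8, -49.4, 145.1]
contact_force: [0.3, 0.2, -1.9]
opening: 0.547
gripper_force: 40.0
t 16.925 p [ 453.6 -300.9  107.4] x [-0.53  0.37  0.76] z [-0.62  0.43 -0.65] hold [ 490.5 -326.3  145.8] j [ 52.  57. -43.  69.  17. 112.  63.] F [ 0.3  0.2 -1.9] open 0.547 g 39.99805390834808
scene [(0.77, [262.0, -458.0, 26.0]), (0.75, [485.0, -326.0, 128.0]), (0.65, [307.0, -192.0, 28.0])] tray [(0.91, [548.0, -263.0, -1.0])]
top [(0.8, [311.0, -197.0, 24.0]), (0.65, [493.0, -326.0, 125.0]), (0.62, [268.0, -457.0, 28.0]), (0.34, [697.0, 231.0, -0.0])] tray [(0.78, [551.0, -264.0, -3.0])]
```

View pics/c4.png

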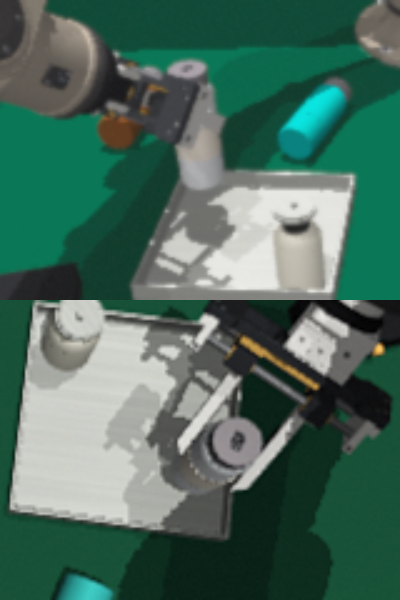

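The can is upright in the gripper above the tray's near right corner. I'll lower it now.

```bash
python3 -m creep '[[[-0.0115,0,0.0098,0,0,0,0.045],[-0.0115,0,0.0098,0,0,0,0.045],[-0.0076,0,0.0065,0,0,0,0.045],[0,0,0,0,0,0,0.045]]]'
python3 -m creep '[[[-0.0022,0,0.002,0,0,0,0.045],[0,0,0,0,0,0,0.045]]]'
python3 -m creep '[[[-0.0015,0,0.0013,0,0,0,0.045],[0,0,0,0,0,0,0.045]]]'
python3 -c "
from h import *
now()"
```

```text
t: 17.73
eef_pos: [454.6, -299.7, 65.6]
orientation: [179.9, -49.7, 145.4]
contact_force: [0.7, 0.2, -1.2]
opening: 0.548
gripper_force: 40.0
t: 17.98
eef_pos: [455.1, -300.0, 63.9]
orientation: [179.9, -49.6, 145.3]
contact_force: [-0.8, -0.3, -1.8]
opening: 0.545
gripper_force: 40.0
t: 18.23
eef_pos: [455.0, -299.9, 61.8]
orientation: [180.0, -49.6, 145.3]
contact_force: [0.3, -0.4, -1.7]
opening: 0.546
gripper_force: 40.0
t 18.225 p [ 455.  -299.9   61.8] x [-0.53  0.37  0.76] z [-0.63  0.43 -0.65] hold [ 491.9 -325.5  100. ] j [ 51.  60. -42.  70.  18. 109.  64.] F [ 0.3 -0.4 -1.7] open 0.546 g 39.99807357788086
```

```bash
for i in 1; do python3 -m creep '[[[-0.0015,0,0.0013,0,0,0,0.045],[0,0,0,0,0,0,0.045]]]' | grep -E 'pos|force'; python3 -m creep '[[[-0.0015,0,0.0013,0,0,0,0.045],[0,0,0,0,0,0,0.045]]]'| grep -E 'pos|force'; python3 -m creep '[[[-0.0015,0,0.0013,0,0,0,0.045],[0,0,0,0,0,0,0.045]]]'| grep -E 'pos|force'; done
```

```text
eef_pos: [454.9, -299.9, 59.7]
contact_force: [0.6, -0.5, -1.2]
gripper_force: 40.0
eef_pos: [454.9, -299.9, 57.6]
contact_force: [-0.3, -0.1, -1.3]
gripper_force: 40.0
eef_pos: [455.2, -300.0, 57.2]
contact_force: [1.7, -2.3, 11.7]
gripper_force: 40.0
```

```bash
python3 -m creep '[[[0,0,0,0,0,0,0.054],[0,0,0,0,0,0,0.058],[0,0,0,0,0,0,0.064],[0,0,0,0,0,0,0.07],[0,0,0,0,0,0,0.074],[0,0,0,0,0,0,0.074]]]'
python3 -m creep '[[[0,0,-0.01,0,0,0,0.074],[0,0,-0.02,0,0,0,0.074],[0,0,-0.03,0,0,0,0.074],[0,0,-0.03,0,0,0,0.074],[0,0,-0.03,0,0,0,0.074],[0,0,-0.03,0,0,0,0.074],[0,0,0,0,0,0,0.094]]]'
python3 - <<'E'
from h import *
now()
for n in('scene','top'):
    c=cam(n);capture(n);
    for k in('can','dispenser','tray'):print(n,k,[(round(d['p'],2),w(d['xyz'],c).round(0).tolist()) for d in tip_of(k,n)])
axis('bottle','top',32,(535,234))
a=138.7
plan([535,234,130],tiltR(138.7,0))
E
```

```text
t: 19.73
eef_pos: [454.9, -299.9, 55.8]
orientation: [179.9, -49.6, 145.3]
contact_force: [0.1, -0.4, -0.4]
opening: 0.783
gripper_force: 0.0
t: 20.6
eef_pos: [512.8, -342.5, 113.2]
orientation: [-179.4, -51.3, 144.9]
contact_force: [0.9, -0.1, 0.5]
opening: 0.864
gripper_force: 0.0
t 20.6 p [ 512.8 -342.5  113.2] x [-0.51  0.36  0.78] z [-0.64  0.44 -0.63] hold [ 550.8 -368.5  150.1] j [ 32.  59.  -5.  54.  -1. 117.  83.] F [ 0.9 -0.1  0.5] open 0.864 g 0.0
scene can [(0.97, [305.0, -195.0, 29.0]), (0.85, [489.0, -325.0, 76.0]), (0.84, [262.0, -460.0, 25.0])]
scene dispenser [(0.67, [627.0, -207.0, 4.0])]
scene tray [(0.65, [545.0, -261.0, 1.0]), (0.54, [627.0, -204.0, 6.0]), (0.25, [520.0, 246.0, -1.0])]
top can [(0.63, [310.0, -197.0, 21.0]), (0.47, [495.0, -325.0, 73.0])]
top dispenser [(0.92, [630.0, -201.0, -1.0])]
top tray [(0.97, [551.0, -266.0, 2.0])]
bottle top 0.65 [534.8 234.5] [ 62.4 131.7] cap ang 139.8
t 21.1 p [ 512.1 -342.3  112.6] j [ 32.  60.  -5.  54.  -1. 117.  83.] F [1.4 0.6 0.2] open 0.998
rot [ -3.05 -51.32   6.06] n 6 [-0.51 -8.55  1.01] | trans after rot (tool) [363.1 448.1  41.6] before rot [161.4 486.7 267.3] m 13 [0.0279 0.0345 0.0032] before/m [0.0124 0.0374 0.0206]
```

```bash
python3 -m creep '[[[0.031,0,-0.0255,0,0,0,0.094],[0.031,0,-0.0255,0,0,0,0.094],[0.031,0,-0.0255,0,0,0,0.094],[0.031,0,-0.0255,0,0,0,0.094],[0,0,0,-0.5,-8.6,1,0.094],[0,0,0,-0.5,-8.6,1,0.094],[0,0,0,-0.5,-8.6,1,0.094],[0,0,0,-0.5,-8.6,1,0.094],[0,0,0,-0.5,-8.6,1,0.094],[0,0,0,-0.5,-8.6,1,0.094],[0,0,0,0,0,0,0.094]]]'
python3 - <<'E'
from h import *
now()
plan([535,234,280],tiltR(139,0))
E
```

```text
t: 22.48
eef_pos: [474.0, -314.7, 231.7]
orientation: [179.4, 4.7, 138.7]
contact_force: [0.5, 0.3, -0.3]
opening: 0.998
gripper_force: 0.0
t 22.475 p [ 474.  -314.7  231.7] x [-0.75  0.66 -0.08] z [ 0.07 -0.05 -1.  ] hold [ 470.  -312.   290.5] j [ 17.   8.  11. 106.  -1.  61.  77.] F [ 0.5  0.3 -0.3] open 0.998 g 0.0
t 22.475 p [ 474.  -314.7  231.7] j [ 17.   8.  11. 106.  -1.  61.  77.] F [ 0.5  0.3 -0.3] open 0.998
rot [ 0.57  4.66 -0.25] n 1 [ 0.57  4.66 -0.25] | trans after rot (tool) [314.  454.1  10.7] before rot [315.9 452.7 -10.4] m 13 [0.0242 0.0349 0.0008] before/m [ 0.0243  0.0348 -0.0008]
```

```bash
python3 -m creep '[[[0.0316,0.0453,0,0.6,4.7,0,0.094],[0.0316,0.0453,0,0,0,0,0.094],[0.0316,0.0453,0,0,0,0,0.094],[0.0316,0.0453,0,0,0,0,0.094],[0.0316,0.0453,0,0,0,0,0.094],[0.0316,0.0453,0,0,0,0,0.094],[0.0316,0.0453,0,0,0,0,0.094],[0.0316,0.0453,0,0,0,0,0.094],[0.0316,0.0453,0,0,0,0,0.094],[0.0316,0.0453,0,0,0,0,0.094],[0,0,0,0,0,0,0.094]]]'
python3 - <<'E'
from h import *
now()
axis('bottle','wrist',32,(535,234))
c=cam('wrist');print([(round(d['p'],2),w(d['xyz'],c).round(0).tolist()) for d in tip_of('bottle','wrist')])
a=np.array([np.cos(np.radians(139.5)),np.sin(np.radians(139.5)),0])
plan(np.array([535,234.5,32])+14*a+[0,0,80],tiltR(139.5,40))
E
```

```text
t: 23.85
eef_pos: [536.7, 237.7, 228.1]
orientation: [-179.8, -0.4, 139.1]
contact_force: [0.9, -1.6, 0.4]
opening: 1.002
gripper_force: 0.0
t 23.85 p [536.7 237.7 228.1] x [-0.76  0.66  0.01] z [-0.01  0.   -1.  ] hold [537.1 237.6 287.1] j [-20.  14. -12.  99.   3.  68.  16.] F [ 0.9 -1.6  0.4] open 1.002 g 0.0
bottle wrist 0.58 [537.  232.4] [ 58.8 139.6] cap ang 138.4
[(0.91, [533.0, 229.0, 30.0])]
t 24.0 p [537.5 232.1 228.4] j [-20.  14. -12.  99.   3.  68.  16.] F [-0.  -0.4 -0.2] open 1.003
rot [ -0.45 -40.22  -0.71] n 5 [-0.09 -8.04 -0.14] | trans after rot (tool) [ 88.2   0.2 137. ] before rot [-21.1   1.  161.5] m 4 [0.022  0.     0.0342] before/m [-0.0053  0.0002  0.0404]
```

```bash
python3 -m creep '[[[-0.0053,0,0.04,0,0,0,0.094],[-0.0053,0,0.04,0,0,0,0.094],[-0.0053,0,0.04,0,0,0,0.094],[-0.0053,0,0.03,0,0,0,0.094],[0,0,0,0,-8.2,-0.2,0.094],[0,0,0,0,-8.2,-0.2,0.094],[0,0,0,0,-8.2,-0.2,0.094],[0,0,0,0,-8.2,-0.2,0.094],[0,0,0,0,-8.2,-0.2,0.094],[0,0,0,0,0,0,0.094]]]'
python3 - <<'E'
from h import *
now()
a=np.array([np.cos(np.radians(138.8)),np.sin(np.radians(138.8)),0])
plan(np.array([536,232.5,32])+14*a,tiltR(138.8,40))
E
```

```text
t: 25.25
eef_pos: [551.1, 220.2, 77.5]
orientation: [-179.2, 40.9, 140.4]
contact_force: [0.2, 0.9, -0.1]
opening: 1.003
gripper_force: 0.0
t 25.25 p [551.1 220.2  77.5] x [-0.58  0.48 -0.65] z [ 0.5  -0.43 -0.76] hold [521.9 245.4 122.1] j [-57.  25.   2. 119.  52.  54. -44.] F [ 0.2  0.9 -0.1] open 1.003 g 0.0
t 25.25 p [551.1 220.2  77.5] j [-57.  25.   2. 119.  52.  54. -44.] F [ 0.2  0.9 -0.1] open 1.003
rot [0.21 0.91 1.21] n 1 [0.21 0.91 1.21] | trans after rot (tool) [54.9 -0.6 72.3] before rot [56.   0.3 71.4] m 3 [ 0.0183 -0.0002  0.0241] before/m [0.0187 0.0001 0.0238]
```

```bash
python3 -m creep '[[[0,0,0,0.2,-6,1.2,0.094],[0,0,0,0,0,0,0.094]]]'
python3 - <<'E'
from h import *
now()
a=np.array([np.cos(np.radians(138.8)),np.sin(np.radians(138.8)),0])
plan(np.array([536,232.5,32])+14*a,tiltR(138.8,47))
E
```

```text
t: 25.5
eef_pos: [552.2, 218.6, 77.9]
orientation: [179.9, 46.8, 138.5]
contact_force: [-0.3, -0.3, 0.4]
opening: 1.002
gripper_force: 0.0
t 25.5 p [552.2 218.6  77.9] x [-0.51  0.45 -0.73] z [ 0.55 -0.48 -0.69] hold [519.9 246.9 118.4] j [-60.  28.   3. 120.  56.  58. -52.] F [-0.3 -0.3  0.4] open 1.002 g 0.0
t 25.5 p [552.2 218.6  77.9] j [-60.  28.   3. 120.  56.  58. -52.] F [-0.3 -0.3  0.4] open 1.002
rot [-0.05 -0.24 -0.18] n 1 [-0.05 -0.24 -0.18] | trans after rot (tool) [57.7 -0.2 64.5] before rot [57.4 -0.4 64.7] m 2 [ 0.0289 -0.0001  0.0322] before/m [ 0.0287 -0.0002  0.0324]
```

```bash
python3 -m creep '[[[0.0192,0,0.0215,0,0,0,0.094],[0.0192,0,0.0215,0,0,0,0.094],[0.0192,0,0.0215,0,0,0,0.094],[0,0,0,0,0,0,0.094]]]'
python3 - <<'E'
from h import *
now()
a=np.array([np.cos(np.radians(138.8)),np.sin(np.radians(138.8)),0])
plan(np.array([536,232.5,32])+14*a,tiltR(138.8,47))
E
python3 -m creep '[[[0,0,0,0,0,0,0.075],[0,0,0,0,0,0,0.05],[0,0,0,0,0,0,0.05],[0,0,0,0,0,0,0.05],[0,0,0,0,0,0,0.05]]]' 40
python3 -m creep '[[[-0.007,0,-0.0068,0,0,0,0.05],[-0.01,0,-0.0095,0,0,0,0.05],[-0.014,0,-0.0133,0,0,0,0.05],[-0.014,0,-0.0133,0,0,0,0.05],[0,0,0,0,0,0,0.05]]]'
python3 -c "
from h import *
now()"
```

```text
t: 26.0
eef_pos: [558.9, 211.9, -8.0]
orientation: [179.9, 46.7, 138.4]
contact_force: [0.2, -1.0, -0.2]
opening: 1.002
gripper_force: 0.0
t 26.0 p [558.9 211.9  -8. ] x [-0.51  0.46 -0.73] z [ 0.55 -0.48 -0.69] hold [526.7 240.4  32.4] j [-60.  38.   4. 120.  62.  52. -61.] F [ 0.2 -1.  -0.2] open 1.002 g 0.0
t 26.0 p [558.9 211.9  -8. ] j [-60.  38.   4. 120.  62.  52. -61.] F [ 0.2 -1.  -0.2] open 1.002
rot [-0.18 -0.27 -0.28] n 1 [-0.18 -0.27 -0.28] | trans after rot (tool) [ 1.2  0.4 -1. ] before rot [ 1.3  0.4 -1. ] m 1 [ 0.0012  0.0004 -0.001 ] before/m [ 0.0013  0.0004 -0.001 ]
t: 26.62
eef_pos: [558.5, 214.5, -7.1]
orientation: [179.6, 46.8, 138.4]
contact_force: [-2.0, -0.2, 6.1]
opening: 0.615
gripper_force: 40.0
t: 27.25
eef_pos: [558.4, 214.9, 56.3]
orientation: [179.4, 46.8, 138.2]
contact_force: [0.4, 0.3, -2.1]
opening: 0.613
gripper_force: 40.0
t 27.25 p [558.4 214.9  56.3] x [-0.51  0.46 -0.73] z [ 0.55 -0.48 -0.68] hold [525.9 243.1  96.7] j [-60.  31.   3. 120.  58.  56. -54.] F [ 0.4  0.3 -2.1] open 0.613 g 39.985148906707764
```

```bash
python3 -m creep '[[[-0.029,0,-0.0275,0,0,0,0.05],[-0.029,0,-0.0275,0,0,0,0.05],[-0.029,0,-0.0275,0,0,0,0.05],[-0.022,0,-0.02,0,0,0,0.05],[0,0,0,0,9,0,0.05],[0,0,0,0,9,0,0.05],[0,0,0,0,9,0,0.05],[0,0,0,0,9,0,0.05],[0,0,0,0,9,0,0.05],[0,0,0,0,0,0,0.05]]]'
python3 - <<'E'
from h import *
now()
plan([480,200,270],tiltR(138.3,-43))
E
```

```text
t: 28.5
eef_pos: [559.4, 210.2, 203.9]
orientation: [179.8, 1.7, 138.2]
contact_force: [0.1, 0.6, -2.4]
opening: 0.611
gripper_force: 40.0
t 28.5 p [559.4 210.2 203.9] x [-0.75  0.67 -0.03] z [ 0.03 -0.02 -1.  ] hold [557.9 211.2 262.8] j [-31.  15.   4. 101.   1.  63.  21.] F [ 0.1  0.6 -2.4] open 0.611 g 39.98597502708435
t 28.5 p [559.4 210.2 203.9] j [-31.  15.   4. 101.   1.  63.  21.] F [ 0.1  0.6 -2.4] open 0.611
rot [2.200e-01 4.475e+01 2.000e-02] n 5 [0.04 8.95 0.  ] | trans after rot (tool) [ 83.5 -60.4  46.5] before rot [ 92.  -60.4 -26. ] m 3 [ 0.0278 -0.0201  0.0155] before/m [ 0.0307 -0.0201 -0.0087]
```

Run:
```python
from h import *
plan([470,-210,265],tiltR(138.2,1.7))
print((state()[2].inv()*tiltR(180,1.7)).as_rotvec(degrees=True))
```

```text
t 28.5 p [559.4 210.2 203.9] j [-31.  15.   4. 101.   1.  63.  21.] F [ 0.1  0.6 -2.4] open 0.611
rot [0.21 0.05 0.03] n 1 [0.21 0.05 0.03] | trans after rot (tool) [-215.1 -372.8    4.2] before rot [-214.9 -373.     3. ] m 10 [-0.0215 -0.0373  0.0004] before/m [-0.0215 -0.0373  0.0003]
[ -1.05720077   0.1233822  -41.74615812]
```

```bash
python3 -m creep '[[[-0.0215,-0.0373,0,0,0,0,0.05],[-0.0215,-0.0373,0,0,0,0,0.05],[-0.0215,-0.0373,0,0,0,0,0.05],[-0.0215,-0.0373,0,0,0,0,0.05],[-0.0215,-0.0373,0,0,0,0,0.05],[-0.0215,-0.0373,0,0,0,0,0.05],[-0.0215,-0.0373,0,0,0,0,0.05],[-0.0215,-0.0373,0,0,0,0,0.05],[-0.0215,-0.0373,0,0,0,0,0.05],[-0.0215,-0.0373,0,0,0,0,0.05],[0,0,0,0,0,-8.4,0.05],[0,0,0,0,0,-8.4,0.05],[0,0,0,0,0,-8.4,0.05],[0,0,0,0,0,-8.4,0.05],[0,0,0,0,0,-8.4,0.05],[0,0,0,0,0,0,0.05]]]'
python3 - <<'E'
from h import *
now()
plan([492,-217,220],tiltR(180,-43))
E
```

```text
t: 30.5
eef_pos: [471.8, -207.5, 208.9]
orientation: [-178.9, 1.4, -179.3]
contact_force: [-0.0, -0.0, -2.3]
opening: 0.611
gripper_force: 40.0
t 30.5 p [ 471.8 -207.5  208.9] x [-1.   -0.01 -0.03] z [ 0.03 -0.02 -1.  ] hold [ 470.3 -206.4  267.9] j [ -1.   6.  18. 112.  -1.  61. 109.] F [-0.  -0.  -2.3] open 0.611 g 39.986645579338074
t 30.5 p [ 471.8 -207.5  208.9] j [ -1.   6.  18. 112.  -1.  61. 109.] F [-0.  -0.  -2.3] open 0.611
rot [-1.25 44.44  0.21] n 5 [-0.25  8.89  0.04] | trans after rot (tool) [-7.2 -9.5 37.1] before rot [20.9 -8.7 31.7] m 1 [-0.0072 -0.0095  0.0371] before/m [ 0.0209 -0.0087  0.0317]
```

```bash
python3 -m creep '[[[0,0,0,-0.25,8.9,0,0.05],[0,0,0,-0.25,8.9,0,0.05],[0,0,0,-0.25,8.9,0,0.05],[0,0,0,-0.25,8.9,0,0.05],[0,0,0,-0.25,8.9,0,0.05],[0,0,0,0,0,0,0.05]]]'
python3 - <<'E'
from h import *
now()
plan([492,-217,140],tiltR(180,-43))
for n in('scene','top'):
    c=cam(n);capture(n)
    for k in('can','bottle'):print(n,k,[(round(d['p'],2),w(d['xyz'],c).round(0).tolist()) for d in tip_of(k,n)])
E
```

```text
t: 31.25
eef_pos: [472.4, -206.8, 205.3]
orientation: [-179.9, -43.5, -179.9]
contact_force: [-0.3, 0.5, -2.0]
opening: 0.613
gripper_force: 40.0
t 31.25 p [ 472.4 -206.8  205.3] x [-0.73 -0.    0.69] z [-0.69 -0.   -0.73] hold [ 513.  -206.6  248.1] j [ -1.  39.  19.  81.   1. 104. 108.] F [-0.3  0.5 -2. ] open 0.613 g 39.98728394508362
t 31.25 p [ 472.4 -206.8  205.3] j [ -1.  39.  19.  81.   1. 104. 108.] F [-0.3  0.5 -2. ] open 0.613
rot [-0.16 -0.49  0.11] n 1 [-0.16 -0.49  0.11] | trans after rot (tool) [-58.9 -10.2  93.4] before rot [-59.7 -10.1  92.9] m 3 [-0.0196 -0.0034  0.0311] before/m [-0.0199 -0.0034  0.031 ]
scene can [(0.93, [304.0, -192.0, 29.0]), (0.82, [488.0, -327.0, 78.0]), (0.57, [263.0, -458.0, 23.0])]
scene bottle [(0.7, [506.0, -210.0, 238.0])]
top can [(0.83, [267.0, -458.0, 26.0]), (0.66, [310.0, -198.0, 23.0]), (0.56, [497.0, -326.0, 80.0])]
top bottle [(0.59, [513.0, -208.0, 240.0])]
```

```bash
python3 -m creep '[[[-0.015,-0.0026,0.0233,0,0,0,0.05],[-0.015,-0.0026,0.0233,0,0,0,0.05],[-0.015,-0.0025,0.0233,0,0,0,0.05],[-0.0145,-0.0025,0.023,0,-0.5,0,0.05],[0,0,0,0,0,0,0.05]]]'
python3 - <<'E'
from h import *
now()
im={}
for n in('scene','top'):
    c=cam(n);im[n]=capture(n);print(n,[(round(d['p'],2),w(d['xyz'],c).round(0).tolist()) for d in tip_of('bottle',n)])
    x,y=np.int32(proj([530,-260,80],c))
    im[n]=cv2.resize(im[n][max(y-60,0):y+60,x-80:x+80],(400,300))
cv2.imwrite('pics/c5.png',np.vstack([im['scene'],im['top']])[...,::-1])
E
```

```text
t: 32.17
eef_pos: [451.5, -218.1, 101.2]
orientation: [179.8, -42.5, -179.8]
contact_force: [-0.4, -1.0, -0.7]
opening: 0.618
gripper_force: 40.0
t 32.175 p [ 451.5 -218.1  101.2] x [-0.74 -0.    0.68] z [-0.68 -0.   -0.74] hold [ 491.4 -218.1  144.7] j [  0.  42.  18.  88.   0.  92. 108.] F [-0.4 -1.  -0.7] open 0.618 g 39.987215995788574
scene [(0.76, [489.0, -219.0, 140.0])]
top [(0.58, [498.0, -221.0, 133.0])]
```

View pics/c5.png

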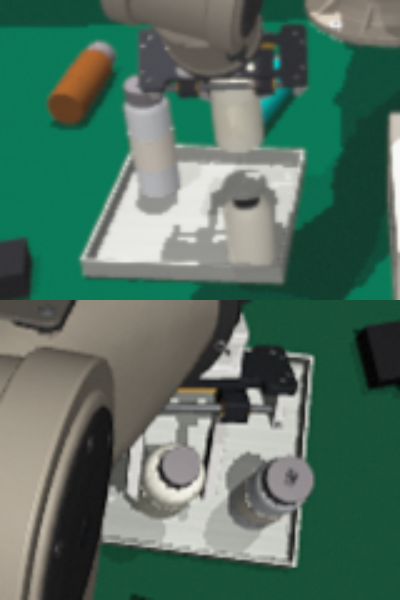

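The bottle hangs upright at (180,480) in the lower crop, and the can stands clear of the gripper at (270,490). The arm is above the dispenser, so I'll lower in stages and check that clearance.

```bash
python3 -m creep '[[[-0.0078,0,0.0084,0,0,0,0.05],[-0.0078,0,0.0084,0,0,0,0.05],[-0.0078,0,0.0084,0,0,0,0.05],[-0.0078,0,0.0084,0,0,0,0.05],[0,0,0,0,0,0,0.05]]]'
python3 - <<'E'
from h import *
now()
n='scene';c=cam(n);im=capture(n);print(n,[(round(d['p'],2),w(d['xyz'],c).round(0).tolist()) for d in tip_of('bottle',n)])
x,y=np.int32(proj([530,-260,80],c))
cv2.imwrite('pics/c6.png',cv2.resize(im[max(y-75,0):y+75,x-80:x+80],(640,600))[...,::-1])
E
```

```text
t: 33.0
eef_pos: [452.1, -217.8, 54.2]
orientation: [179.8, -42.6, -179.7]
contact_force: [0.3, -0.2, -1.2]
opening: 0.608
gripper_force: 40.0
t 33.0 p [ 452.1 -217.8   54.2] x [-0.74 -0.    0.68] z [-0.68 -0.   -0.74] hold [ 492.1 -217.8   97.6] j [  1.  46.  17.  89.  -1.  88. 108.] F [ 0.3 -0.2 -1.2] open 0.608 g 39.98721957206726
scene [(0.77, [488.0, -223.0, 91.0])]
```

View pics/c6.png

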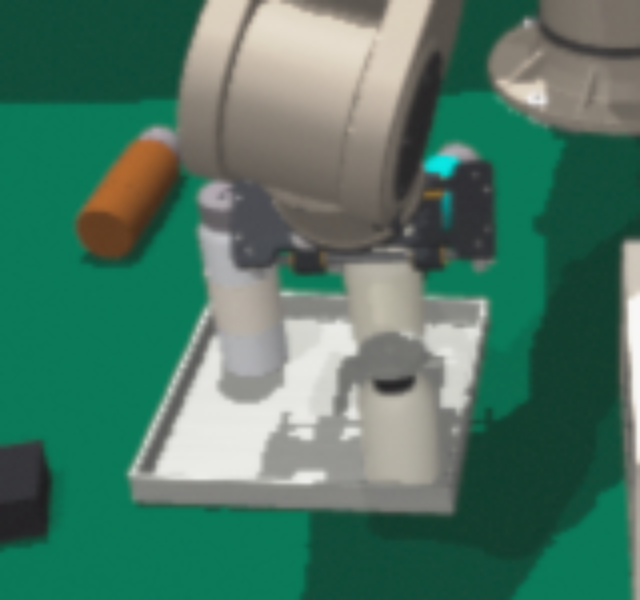

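The wrist housing is well above the dispenser: its bottom edge is at v≈245 and the dish is at v≈340. The gripper's left end at (255,220) is behind and beside the can. I'll keep lowering.

```bash
python3 -m creep '[[[-0.0054,0,0.0059,0,0,0,0.05],[-0.0045,0,0.0048,0,0,0,0.05],[0,0,0,0,0,0,0.05]]]' | grep -E 'pos|_force'; for i in 1; do python3 -m creep '[[[-0.0014,0,0.0015,0,0,0,0.05],[0,0,0,0,0,0,0.05]]]'| grep -E 'pos|t_force'; python3 -m creep '[[[-0.0014,0,0.0015,0,0,0,0.05],[0,0,0,0,0,0,0.05]]]'| grep -E 'pos|t_force'; python3 -m creep '[[[-0.0012,0,0.0013,0,0,0,0.05],[0,0,0,0,0,0,0.05]]]'| grep -E 'pos|t_force'; done
```

```text
eef_pos: [452.5, -217.8, 40.0]
contact_force: [0.0, 0.1, -1.7]
gripper_force: 40.0
eef_pos: [452.8, -218.0, 38.5]
contact_force: [0.1, 0.2, -1.5]
eef_pos: [452.8, -217.9, 36.4]
contact_force: [0.7, -0.6, -1.4]
eef_pos: [453.1, -218.0, 35.2]
contact_force: [0.9, 1.0, 5.4]
```

```bash
python3 -m creep '[[[0,0,0,0,0,0,0.06],[0,0,0,0,0,0,0.064],[0,0,0,0,0,0,0.068],[0,0,0,0,0,0,0.074],[0,0,0,0,0,0,0.078],[0,0,0,0,0,0,0.078]]]'
python3 -m creep '[[[0.0034,0,-0.0037,0,0,0,0.078],[0.0068,0,-0.0074,0,0,0,0.078],[0.0136,0,-0.0147,0,0,0,0.078],[0.02,0,-0.022,0,0,0,0.078],[0.02,0,-0.022,0,0,0,0.078],[0.02,0,-0.022,0,0,0,0.078],[0.02,0,-0.022,0,0,0,0.078],[0.02,0,-0.022,0,0,0,0.078],[0,0,0,0,0,0,0.078],[0,0,0,0,0,0,0.078]]]'
python3 - <<'E'
from h import *
now()
for n in('scene','top'):
    c=cam(n);im=capture(n)
    for k in('can','bottle','dispenser','tray','meter','tape'):print(n,k,[(round(d['p'],2),w(d['xyz'],c).round(0).tolist()) for d in tip_of(k,n)])
    if n=='scene':cv2.imwrite('pics/f.png',im[...,::-1])
E
```

```text
t: 34.98
eef_pos: [452.8, -217.9, 34.7]
orientation: [179.8, -42.5, -179.7]
contact_force: [-0.7, 0.8, 0.0]
opening: 0.832
gripper_force: 0.0
t: 36.22
eef_pos: [453.1, -218.2, 218.8]
orientation: [179.8, -42.5, -179.7]
contact_force: [-0.2, 0.3, -0.2]
opening: 0.832
gripper_force: 0.0
t 36.225 p [ 453.1 -218.2  218.8] x [-0.74 -0.    0.68] z [-0.68 -0.   -0.74] hold [ 493.  -218.2  262.3] j [ -1.  36.  19.  83.   2. 103. 110.] F [-0.2  0.3 -0.2] open 0.832 g 0.0
scene can [(0.96, [263.0, -459.0, 25.0]), (0.68, [308.0, -193.0, 30.0]), (0.63, [492.0, -322.0, 78.0]), (0.25, [522.0, 250.0, -0.0])]
scene bottle [(0.85, [489.0, -221.0, 71.0])]
scene dispenser []
scene tray [(0.56, [546.0, -263.0, 2.0])]
scene meter [(0.77, [699.0, 229.0, 3.0])]
scene tape [(0.54, [489.0, -220.0, 73.0])]
top can [(0.97, [493.0, -328.0, 75.0]), (0.79, [308.0, -195.0, 26.0]), (0.61, [266.0, -456.0, 27.0])]
top bottle [(0.93, [495.0, -221.0, 68.0])]
top dispenser []
top tray [(0.71, [548.0, -265.0, -2.0])]
top meter [(0.63, [698.0, 231.0, -1.0])]
top tape [(0.34, [527.0, 248.0, -0.0])]
```

View pics/f.png

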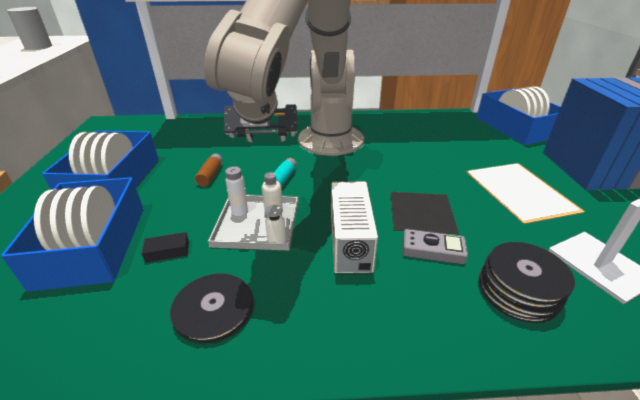

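The final picture shows the can at (236,195), the bottle at (272,195) and the dispenser at (276,228) all standing in the tray, with the gripper clear above. In the tray's frame the can is at about (-48,-67) and the bottle at about (-61,36), both inside the ±85 limit.

```bash
python3 -c "
from station import sign_off
print(sign_off())"
```

```text
the job is handed in; nothing more can be done
None
```

The can and the solvent bottle both stand upright in the spill tray next to the dispenser, and the job was handed in at about 36 s; the result of the judging was not shown.

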